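Seal a sampling rod in its vial jig and pin it shut

TASK

Take the white-headed glass sampling rod from its rack and push it all the way down into the narrow glass vial in the open clamshell jig, swing the jig's hinged lid over it, then take the steel locking pin from its rest and push it down through the aligned holes of both halves. The lid rides on a sprung seat and will not stay shut by itself: press down with the pin until the lid is fully shut, and finish still gripping the pin and pressing it, without letting go. Leave the other things on the bench where they are.

Things in the scene. Friction and masses are not known exactly. Their poses are not given: they have to be found in the camera images.
- jig: lower half of the aluminium clamshell jig, fixed, 140 (x) x 90 (y) x 70 mm high; origin at the centre of its underside, z up, lid hinge at the +x end, pin hole at the -x end. Its flat top is 70 mm above the bench; a clear glass vial stands upright in its open middle
- vial_mouth (a point): centre of the vial's round mouth, 18 mm to +x of the jig's centre, 3 mm above the jig's top; axes as the jig's. Bore 11 mm, 24 mm outside. A sprung seat lies 54 mm below the mouth; it yields at most 6 mm (7 N at first, 10 N at its stop). The rod fully in rests on it, the head's underside 6 mm above the mouth, its top 39 mm above the jig's top
- lower_hole (a point): centre of the mouth of the vertical through hole, 13 mm wide, in the jig's top face, 46 mm to -x of the jig's centre, 70 mm above the bench; axes as the jig's. With the lid shut the lid's hole lies right over it
- lid_hinge (a point): centre of the lid's hinge axis (parallel to the jig's y), at the jig's top, 58 mm to +x of the jig's centre; axes as the jig's. The shut lid is a cover 90 mm wide and 40 mm tall from 6 to 77 mm from the hinge; from 77 to 120 mm a plain flange 10 mm thick (up from the jig's top) extends, uppermost when the lid is open. Inside the cover a slippery white pad
- lid (a joint): lid angle in rad: 0 fully shut, grows as it opens up and away to +x (pi/2 upright, stop at 2.0). Starts open, leaning back, and settles on that stop. Pushed towards the robot past about 1.0 it falls shut slowly (damped) and, with the rod in, rests on the rod's head about 0.1 rad ajar; some 3 N down on the pin shuts it. Mass 0.2 kg
- lid_hole (a point): centre of the mouth of the 13 mm hole through the lid's flange, on the flange's upper (outer) face, 104 mm from the hinge; it turns with the lid (10 mm above the jig's top when shut)
- rod: the sampling rod, upright: glass shank 8 mm thick, 60 mm long, tapered tip; on top a white plastic cylinder head 24 mm in diameter, 30 mm tall; about 30 g. Origin at its lower tip, z up along it. It stands in the middle of three holes of a white rack (50 x 100 x 45 mm high), 40 mm deep, the tip 5 mm above the bench
- rod_head (a point): centre of the rod's head, 75 mm above the tip: grasp here
- rod_tip (a point): lower tip of the rod
- pin: the steel locking pin, upright: shank 10 mm thick, 40 mm long, tapered tip; above it a collar 26 mm in diameter, 6 mm thick, and a dark grip 20 mm in diameter, 48 mm tall; about 70 g. Origin at its lower tip, z up along it. It stands in a brown wooden rest (70 x 70 x 45 mm high), collar on the rest's top. Fully home its collar sits on the lid's flange, tip 30 mm below the jig's top
- pin_grip (a point): a point on the axis of the pin's grip, 72 mm above the tip, 26 mm above the collar's top: grasp here
- pin_tip (a point): lower tip of the pin
- tape: bystander: roll of white tape lying flat, 76 mm across, 24 mm tall; origin at the underside
- spoon: bystander: metal spoon lying flat, 150 mm long
- beaker: bystander: open glass beaker, 70 mm wide, 90 mm tall; origin at the underside
- bottle: bystander: amber bottle, 64 mm wide, 130 mm tall; origin at the underside
- funnel: bystander: white ceramic funnel standing mouth down, 92 mm wide, 110 mm tall; origin at the underside
- jar: bystander: small white jar, 52 mm wide, 60 mm tall; origin at the underside
- spatula: bystander: spatula lying flat, 200 mm long

How it is judged:
By the outcome, as a careful person would: the job done as asked, in the order asked, and still so for the second after the job is handed in, while the arm keeps its last pose, push and grip.
It also fails if it takes over 72 s, if anything falls off the work surface, if the arm or the gripper's body presses on something with over 40 N, if the wrist force passes 120 N, or if a joint passes its speed limit or range.

ROBOT

A 6-joint arm with a two-finger parallel gripper is mounted at the origin on the work surface. World frame = base frame: x ahead of the robot, y to its left, z up, the work surface at z = 0. Lengths are in m, angles in degrees, forces in N, time in s.
With the tool pointing down it reaches from about 0.25 to 0.85 m from the base axis. Payload 12.5 kg.
Tool frame: the origin (TCP) lies midway between the tips of the shut fingers; the grasp point (between the pads) lies 19 mm behind it; z points along the fingers, x is the direction in which the jaws open and shut, and the axes are right-handed (so a half turn about z gives the same grasp; the last joint's range is limited). The gripper opens to 93 mm and grips with 3 to 60 N. Pads are 15 mm wide; open, the fingers measure 128 mm over their backs; the gripper's body (75 mm by 188 mm) begins 65 mm behind the grasp point.
Start: joints at [-68.847, 20.094, 94.641, -0, 65.266, -4.847], TCP at [0.241, -0.494, 0.219] pointing down, gripper open.
Joint ranges: [-157.81, 157.81], [-45, 120.19], [0.68, 151.7], [-89.99, 269.99], [4.06, 180], [-164.3, 164.3]. Speed limits (degrees/s): [127.2, 127.2, 159.86, 180, 180, 180].

INTERFACE

Orientations are given as [roll, pitch, yaw] about the fixed x, y, z axes, in that order (R = Rz(yaw) Ry(pitch) Rx(roll)).
In Python, from cell import ctrl gives the robot as it stands.
- The arm moves only by the tool jog_arm, never from a script. Its argument "plan" is a list of rows, each an object with "delta_pos": the shift along the tool's x, y, z in mm, a list of three; "angular": the turn, a rotation vector about the tool's x, y, z in rad, a list of three. In form: [{"delta_pos": [tx, ty, tz], "angular": [wx, wy, wz]}, ...]. A call has 1 to 5 rows; each row is the pose to reach, as a shift and turn from the pose commanded when the call began, along the tool's axes at that moment; what a row does not reach only later rows make up. A row lasts 1/10 s, in which the tool goes at most 50 mm and 8.59 degrees, less where a joint would pass 70% of its speed; a pose out of reach is approached as far as the arm can. A call with a gripper value outside its range is refused whole. "grip" is the closure in counts, from 0 (fully open) to 255 (shut), set as the call begins (left out, the last holds). The fingers move at their own pace and stop on an object; the grip force is fixed at half the most. Time passes only in rows, so rows that repeat a pose let the fingers close. It gives the time, the measured TCP pose, the force and the opening at its end, in the units of the state.
- ctrl.get_obs(): the state, without advancing time (a new reading comes with each control period).
- ctrl.grab_frame(name): name is "side" or "top"; returns a dict with "color" (420x560x3 uint8, red, green, blue), "mtx" (3x3 intrinsics, pixels), "k1" (the pictures are not rectified: a ray, as slopes to the right and down, at radius r is drawn at 1 + k1 r^2 times it, then the intrinsics apply), "R" (3x3) and "t" (3): a world point X has camera coordinates R X + t. Camera axes: x right, y down, z forward; pixel columns grow to the right and rows downward; lengths in m; the calibration is good to about 2 mm. A picture is of the moment at which its call begins. There is no depth.
- ctrl.hand_in(): hands the job in, once; it reports no verdict.
The state is a dict: "time_s": time; "joints": joint angles; "joint_velocities": joint speeds; "effort": joint torques, N m; "eef_pos": TCP position; "tcp_rot": TCP orientation; "wrist_force": force on the tool from outside, world axes, zero at the start; "ft_torque": the same for the moment, N m; "width": finger opening in m.
Only numpy, scipy, OpenCV 4.12 (cv2) and the standard library are available. Lean on these libraries where they do the work, as an engineer would, in place of code of your own. Each camera call takes 0.05 s, during which the arm holds its last target. There are 200 camera calls.

## Working session

There is one attempt and no reset: what is moved stays moved. The work goes in short steps, Python scripts to look and compute and a tool call to move; the robot and the scene stay as the last step left them, time stands still between calls to the robot, and variables do not carry over. Pictures are saved under pics/ and viewed, about 8 in all and at most 12, crops included, and the job is handed in when it is done.

Besides the shell and the picture viewer there is one more tool, called as name([rows], argument=value, ...), one row to a line, values as JSON. jog_arm: Moves the arm, as the interface text tells. Its arguments: {"type":"object","properties":{"plan":{"type":"array","items":{"type":"object","properties":{"delta_pos":{"type":"array","items":{"type":"number"}},"angular":{"type":"array","items":{"type":"number"}}}}},"grip":{"type":"number"}},"required":["plan"]}

```bash
mkdir -p pics; ls
cat > h.py <<'E'
import numpy as np, cv2
from cell import ctrl
def grab(n,f):
    d=ctrl.grab_frame(n); cv2.imwrite(f'pics/{f}.png',d['color'][:,:,::-1]); 
    np.savez(f'pics/{f}.npz',**{k:np.array(v) for k,v in d.items()}); return d
def load(f): return np.load(f'pics/{f}.npz')
def dist(d): return np.array([float(d['k1']),0,0,0,0])
def ray(d,u,v):
    s=cv2.undistortPoints(np.array([[[u,v]]],float),d['mtx'],dist(d))[0,0]
    R=d['R']; return -R.T@d['t'], R.T@np.array([s[0],s[1],1])
def onz(d,u,v,z):
    c,r=ray(d,u,v); return c+r*(z-c[2])/r[2]
def tri(d1,p1,d2,p2):
    c1,r1=ray(d1,*p1);c2,r2=ray(d2,*p2)
    a=np.linalg.lstsq(np.c_[r1,-r2],c2-c1,rcond=None)[0]
    A,B=c1+a[0]*r1,c2+a[1]*r2; return (A+B)/2,np.linalg.norm(A-B)
def proj(d,X):
    return cv2.projectPoints(np.atleast_2d(np.array(X,float)),cv2.Rodrigues(d['R'])[0],d['t'],d['mtx'],dist(d))[0][:,0]
E
python3 - <<'E'
from h import *
for n in('side','top'):
    d=grab(n,n+'0'); print(n,d['mtx'].tolist(),d['k1'],(-d['R'].T@d['t']).round(3),d['R'].round(3).tolist())
print(ctrl.get_obs())
E
```

```text
pics
side [[431.46764064537865, 0.0, 280.245258038226], [0.0, 431.46764064537865, 214.603215647044], [0.0, 0.0, 1.0]] -0.03107445718639008 [0.145 0.687 0.702] [[-0.89, -0.457, -0.008], [-0.274, 0.548, -0.79], [0.365, -0.701, -0.613]]
top [[405.66684201265394, 0.0, 280.9694117488214], [0.0, 405.66684201265394, 212.7215416179013], [0.0, 0.0, 1.0]] -0.010617399455386435 [ 0.356 -0.002  1.059] [[0.013, -1.0, -0.009], [-0.986, -0.011, -0.167], [0.167, 0.011, -0.986]]
{'time_s': 0.1, 'joints': array([-6.88448715e+01,  2.01196803e+01,  9.46698851e+01, -1.96913905e-03,
        6.52668027e+01, -4.84634613e+00]), 'joint_velocities': array([ 0.01526452, -0.12662008, -0.07427152,  0.00146428,  0.02624756,
        0.02948416]), 'effort': array([-4.08822034e-04, -4.98027420e+01, -2.85706562e+01,  6.99820882e-02,
        2.38864089e-02, -6.70315012e-05]), 'eef_pos': array([ 0.24103544, -0.49405028,  0.21819282]), 'tcp_rot': array([-1.79997019e+02,  5.63176326e-02, -6.39976992e+01]), 'wrist_force': array([ 0.1913926 ,  1.07950066, -0.7152635 ]), 'ft_torque': array([-0.02541024,  0.0070705 , -0.0165263 ]), 'width': 0.09295263628703948}
```

View pics/side0.png

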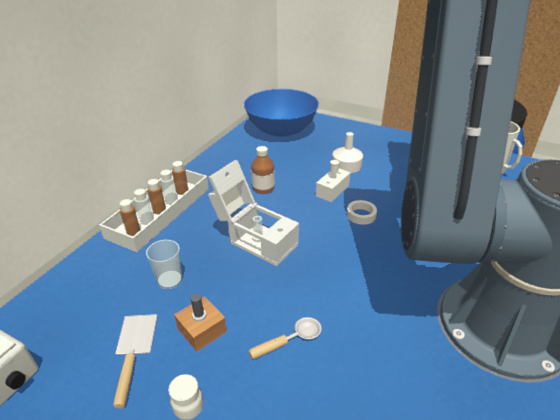

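View pics/top0.png

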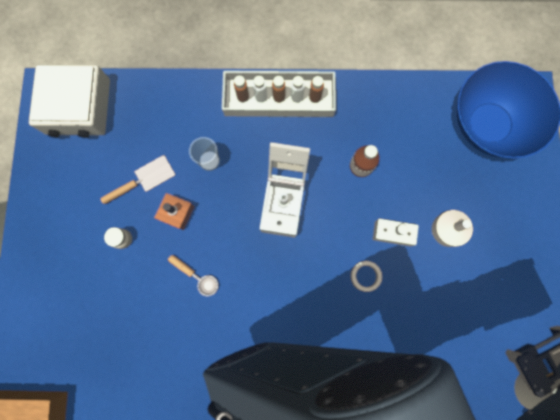

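Side view: the rod head is at about (334,168) in the rack, the pin at about (197,306), and the jig at about (265,228) with its lid leaning back. Top view: rod head (401,228), pin (172,208), jig (285,205). Next I'll enlarge the key areas into one montage.

Run:
```python
from h import *
s=cv2.imread('pics/side0.png');t=cv2.imread('pics/top0.png')
# each crop (x0,y0,w,h,scale)
def c(im,x,y,w,h,k):
    o=cv2.resize(im[y:y+h,x:x+w],None,fx=k,fy=k,interpolation=cv2.INTER_CUBIC)
    for i in range(0,w,10):
        cv2.line(o,(i*k,0),(i*k,4 if (x+i)%50 else 12),(0,0,255),1)
    for j in range(0,h,10):
        cv2.line(o,(0,j*k),(4 if (y+j)%50 else 12,j*k),(0,0,255),1)
    return o
A=c(s,200,150,100,120,3) #300x360
B=c(t,250,130,70,120,3)  #210x360
C=c(s,305,140,60,70,4)   #240x280 
D=c(t,365,210,60,40,4)   #240x160
E_=c(s,170,280,60,70,4)
F=c(t,145,180,60,60,4)
W=np.zeros((600,800,3),np.uint8)
W[:360,:300]=A;W[:360,300:510]=B;W[:280,520:760]=C;W[285:445,520:760]=D
W[362:600,0:240]=E_[:238];W[362:600,250:490]=F[:238]
cv2.imwrite('pics/m0.png',W)
```

```text
(no output)
```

View pics/m0.png

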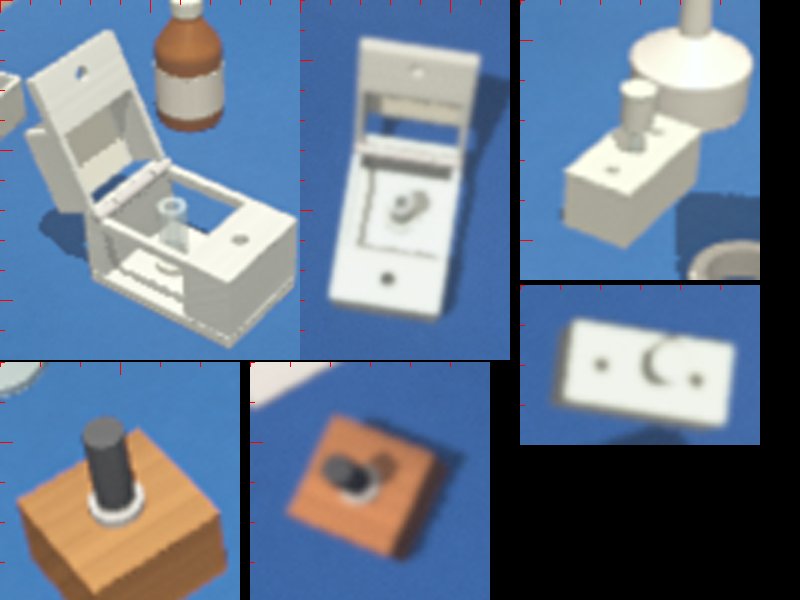

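Run:
```python
from h import *
s=load('side0');t=load('top0')
def p(n,a,b,z):
    X,e=tri(s,a,t,b); print(n,X.round(4),'gap',round(e,4),'s',onz(s,*a,z)[:2].round(4),'t',onz(t,*b,z)[:2].round(4))
p('hole',(280,229.7),(279,223),.07)
p('rodtop',(334.5,162.5),(402,228.8),.095)
p('pintop',(196,297),(167.5,207),.099)
p('collar',(199,317),(172,211),.051)
print('mouth',onz(s,257.3,219,.073)[:2].round(4))
p('c-y-x',(275,243.3),(260.3,230),.07)
p('c+y-x?',(298.3,222.7),(296.7,235.3),.07)
for n,c in dict(hl=(231.7,220.7),hr=(256,204)).items(): print(n,onz(s,*c,.07)[:2].round(4))
# rack top corners side C crop and top D crop
for q in [(568,172),(630,192),(697,128)]:print('rackS',onz(s,305+(q[0]-520)/4,140+q[1]/4,.045)[:2].round(4))
for q in [(575,320),(735,345),(727,427),(565,402)]:print('rackT',onz(t,365+(q[0]-520)/4,210+(q[1]-285)/4,.045)[:2].round(4))
for q in [(601,365),(696,380)]:print('rackholesT',onz(t,365+(q[0]-520)/4,210+(q[1]-285)/4,.045)[:2].round(4))
for q in [(612,170),(657,132)]:print('rackholesS',onz(s,305+(q[0]-520)/4,140+q[1]/4,.045)[:2].round(4))
# lid hole
p('lidhole',(200+82/3,150+72/3),(250+117/3,130+72/3),.15)
```

```text
hole [0.4974 0.0139 0.0698] gap 0.0012 s [0.4967 0.014 ] t [0.4979 0.0141]
rodtop [ 0.4826 -0.2811  0.0938] gap 0.0026 s [ 0.4807 -0.2795] t [ 0.4837 -0.2804]
pintop [0.5307 0.2843 0.0969] gap 0.0016 s [0.5302 0.2859] t [0.5296 0.2833]
collar [0.5298 0.2878 0.044 ] gap 0.0011 s [0.5263 0.2922] t [0.5281 0.2855]
mouth [0.5607 0.0061]
c-y-x [0.4823 0.0607 0.0707] gap 0.005 s [0.4851 0.0605] t [0.48   0.0598]
c+y-x? [ 0.4693 -0.0292  0.0691] gap 0.0026 s [ 0.4702 -0.0279] t [ 0.468  -0.0296]
hl [0.6134 0.0355]
hr [ 0.5951 -0.0477]
rackS [ 0.5113 -0.236 ]
rackS [ 0.4642 -0.2323]
rackS [ 0.4516 -0.3289]
rackT [ 0.5152 -0.2371]
rackT [ 0.5004 -0.3373]
rackT [ 0.4487 -0.3301]
rackT [ 0.4632 -0.2295]
rackholesT [ 0.4868 -0.2527]
rackholesT [ 0.478  -0.3119]
rackholesS [ 0.4852 -0.2518]
rackholesS [ 0.4751 -0.3112]
lidhole [ 0.644  -0.0081  0.1662] gap 0.0003 s [ 0.6592 -0.029 ] t [ 0.649  -0.0082]
```

```bash
cat >> h.py <<'E'
from scipy.spatial.transform import Rotation as Ro
def go(x,y,z,yaw=-98.5):
    "print jog (mm, rad) from measured pose to a world TCP pose, tool down"
    o=ctrl.get_obs(); R0=Ro.from_euler('xyz',o['tcp_rot'],degrees=True)
    R1=Ro.from_euler('xyz',[180,0,yaw],degrees=True)
    print('d',(R0.inv().apply(np.array([x,y,z])-o['eef_pos'])*1e3).round(1),'w',(R0.inv()*R1).as_rotvec().round(4),
      't',round(o['time_s'],2),'pos',o['eef_pos'].round(4),'rot',o['tcp_rot'].round(2),'F',o['wrist_force'].round(1),'w',round(o['width'],4))
E
python3 -c "
from h import *
go(.4815,-.281,.2)"
```

```text
d [ -86.  -309.5   18.3] w [2.000e-04 1.000e-03 6.022e-01] t 0.1 pos [ 0.241  -0.4941  0.2182] rot [-1.8e+02  6.0e-02 -6.4e+01] F [ 0.2  1.1 -0.7] w 0.093
```

jog_arm([
  {"delta_pos":[-12,-44,3],"angular":[0,0,0.1]},
  {"delta_pos":[-25,-88,6],"angular":[0,0,0.23]},
  {"delta_pos":[-38,-135,9],"angular":[0,0,0.36]},
  {"delta_pos":[-51,-182,12],"angular":[0,0,0.49]},
  {"delta_pos":[-64,-229,15],"angular":[0,0,0.602]},
], grip=80)

```text
time_s: 0.6
eef_pos: [0.4199, -0.3349, 0.2034]
tcp_rot: [180.0, 0.0, -98.8]
wrist_force: [1.1, -0.2, 0.9]
width: 0.0644
```

```bash
python3 -c "
from h import *
go(.4815,-.281,.14)"
```

```text
d [-62.7 -52.6  63.4] w [ 0.0002  0.0001 -0.0054] t 0.6 pos [ 0.4199 -0.3349  0.2034] rot [ 1.7999e+02  1.0000e-02 -9.8810e+01] F [ 1.1 -0.2  0.9] w 0.0644
```

jog_arm([
  {"delta_pos":[-31,-26,25],"angular":[0,0,-0.005]},
  {"delta_pos":[-63,-53,60],"angular":[0,0,-0.005]},
  {"delta_pos":[-63,-53,63],"angular":[0,0,-0.005]},
  {"delta_pos":[-63,-53,63],"angular":[0,0,-0.005]},
])

```text
time_s: 1.0
eef_pos: [0.4804, -0.2811, 0.1395]
tcp_rot: [179.9, 0.1, -98.1]
wrist_force: [0.1, -0.2, 0.5]
width: 0.0638
```

Run:
```python
from h import *
go(.4815,-.281,.061)
s=grab('side','side1');t=grab('top','top1')
a=cv2.resize(s['color'][110:220,290:390],None,fx=4,fy=4,interpolation=3)
b=cv2.resize(t['color'][180:290,340:440],None,fx=4,fy=4,interpolation=3)
cv2.imwrite('pics/m1.png',np.hstack([a,b])[:,:,::-1])
```

```text
d [-0.1 -1.3 78.4] w [0.0024 0.0011 0.0069] t 1.0 pos [ 0.4804 -0.2811  0.1395] rot [ 1.7986e+02  6.0000e-02 -9.8110e+01] F [ 0.1 -0.2  0.5] w 0.0638
```

View pics/m1.png

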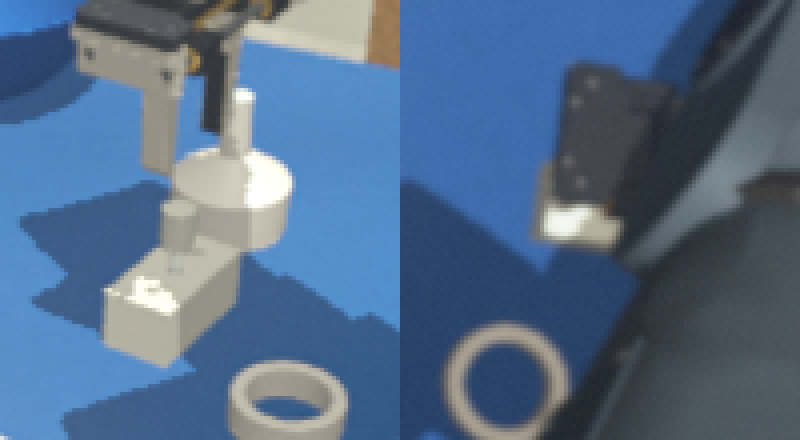

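The gripper is above the rod with its fingers straddling the head along the rack's length (side crop: head (178,225), finger (160,120)), and the gripper's body clears the funnel. Descending now.

jog_arm([
  {"delta_pos":[0,-1,25],"angular":[0,0,0]},
  {"delta_pos":[0,-1,50],"angular":[0,0,0]},
  {"delta_pos":[0,-1,70],"angular":[0,0,0]},
  {"delta_pos":[0,-1,78],"angular":[0,0,0]},
  {"delta_pos":[0,-1,78],"angular":[0,0,0]},
])

```text
time_s: 1.6
eef_pos: [0.4811, -0.2829, 0.0628]
tcp_rot: [180.0, 0.0, -98.3]
wrist_force: [0.5, 0.5, 0.2]
width: 0.0638
```

jog_arm([
  {"delta_pos":[0,0,0]},
  {"delta_pos":[0,0,0]},
  {"delta_pos":[0,0,0]},
  {"delta_pos":[0,0,0]},
  {"delta_pos":[0,0,0]},
], grip=255)

```text
$.plan[0]: bad value
```

```bash
python3 -c "
from h import *
go(.4815,-.281,.061)"
```

```text
d [-1.9 -0.1  1.8] w [0.0002 0.0001 0.0038] t 1.6 pos [ 0.4811 -0.2829  0.0628] rot [179.99   0.   -98.28] F [0.5 0.5 0.2] w 0.0638
```

jog_arm([
  {"delta_pos":[-1.5,0,1.5],"angular":[0,0,0]},
  {"delta_pos":[-1.5,0,1.5],"angular":[0,0,0]},
  {"delta_pos":[-1.5,0,1.5],"angular":[0,0,0]},
  {"delta_pos":[-1.5,0,1.5],"angular":[0,0,0]},
  {"delta_pos":[-1.5,0,1.5],"angular":[0,0,0]},
], grip=255)

```text
time_s: 2.1
eef_pos: [0.4819, -0.2806, 0.0614]
tcp_rot: [-180.0, -0.0, -98.2]
wrist_force: [0.1, -0.1, 0.7]
width: 0.0283
```

```bash
python3 -c "
from h import *
go(.4815,-.281,.18)"
```

```text
d [   0.5    0.3 -118.6] w [-0.0004 -0.0002  0.0052] t 2.1 pos [ 0.4819 -0.2806  0.0614] rot [-1.7998e+02 -1.0000e-02 -9.8200e+01] F [ 0.1 -0.1  0.7] w 0.0283
```

Still closing, so I'll wait a little and then lift.

jog_arm([
  {"delta_pos":[0,0,0],"angular":[0,0,0]},
  {"delta_pos":[0,0,0],"angular":[0,0,0]},
  {"delta_pos":[0,0,0],"angular":[0,0,0]},
])

```text
time_s: 2.4
eef_pos: [0.4819, -0.2807, 0.0613]
tcp_rot: [-180.0, -0.0, -98.2]
wrist_force: [0.4, -0.4, 1.6]
width: 0.0228
```

jog_arm([
  {"delta_pos":[0,0,-20],"angular":[0,0,0]},
  {"delta_pos":[0,0,-45],"angular":[0,0,0]},
  {"delta_pos":[0,0,-75],"angular":[0,0,0]},
  {"delta_pos":[0,0,-105],"angular":[0,0,0]},
  {"delta_pos":[0,0,-120],"angular":[0,0,0]},
])

```text
time_s: 2.9
eef_pos: [0.4824, -0.2809, 0.1836]
tcp_rot: [-179.9, -0.1, -98.2]
wrist_force: [-1.0, 0.5, 0.6]
width: 0.0228
```

```bash
python3 -c "
from h import *
go(.5605,.005,.19)"
```

```text
d [-294.1  -36.5   -6.7] w [-0.0024 -0.0011  0.0052] t 2.9 pos [ 0.4824 -0.2809  0.1836] rot [-1.7986e+02 -6.0000e-02 -9.8200e+01] F [-1.   0.5  0.6] w 0.0228
```

jog_arm([
  {"delta_pos":[-45,-6,-4],"angular":[0,0,0.005]},
  {"delta_pos":[-90,-12,-7],"angular":[0,0,0.005]},
  {"delta_pos":[-135,-18,-7],"angular":[0,0,0.005]},
  {"delta_pos":[-180,-24,-7],"angular":[0,0,0.005]},
  {"delta_pos":[-225,-29,-7],"angular":[0,0,0.005]},
])

```text
time_s: 3.4
eef_pos: [0.5428, -0.0602, 0.1882]
tcp_rot: [180.0, 0.0, -98.5]
wrist_force: [1.1, -0.4, 0.3]
width: 0.0227
```

jog_arm([
  {"delta_pos":[-40,-4,10],"angular":[0,0,0]},
  {"delta_pos":[-60,-7,25],"angular":[0,0,0]},
  {"delta_pos":[-69,-7,35],"angular":[0,0,0]},
  {"delta_pos":[-69,-7,35],"angular":[0,0,0]},
  {"delta_pos":[-69,-7,35],"angular":[0,0,0]},
])

```text
time_s: 3.9
eef_pos: [0.5596, 0.0044, 0.1533]
tcp_rot: [180.0, -0.0, -98.5]
wrist_force: [0.5, -0.5, -1.4]
width: 0.0228
```

Run:
```python
from h import *
go(.5605,.005,.14)
s=grab('side','side2');t=grab('top','top2')
a=cv2.resize(s['color'][170:270,200:310],None,fx=5,fy=5,interpolation=3)
b=cv2.resize(t['color'][100:260,230:350],None,fx=2,fy=3,interpolation=3)
W=np.zeros((500,790,3),np.uint8);W[:,:550]=a;W[:480,550:790]=b
cv2.imwrite('pics/m2.png',W[:,:,::-1])
o=ctrl.get_obs();p=o['eef_pos'];print('expected tip px',proj(s,[p+[0,0,-.056],p+[0,0,.004],p+[0,0,.034]]),'mouth',proj(s,[[.5605,.005,.073],[.4972,.014,.07]]))
```

```text
d [-0.8 -0.8 13.3] w [ 0.0003 -0.0002 -0.0003] t 3.9 pos [0.5596 0.0044 0.1533] rot [ 1.7998e+02 -1.0000e-02 -9.8520e+01] F [ 0.5 -0.5 -1.4] w 0.0228
expected tip px [[257.60066514 210.20210702]
 [256.5255904  188.8097614 ]
 [255.95829482 177.49377035]] mouth [[257.60317895 218.75056019]
 [279.78578712 229.64504167]]
```

View pics/m2.png

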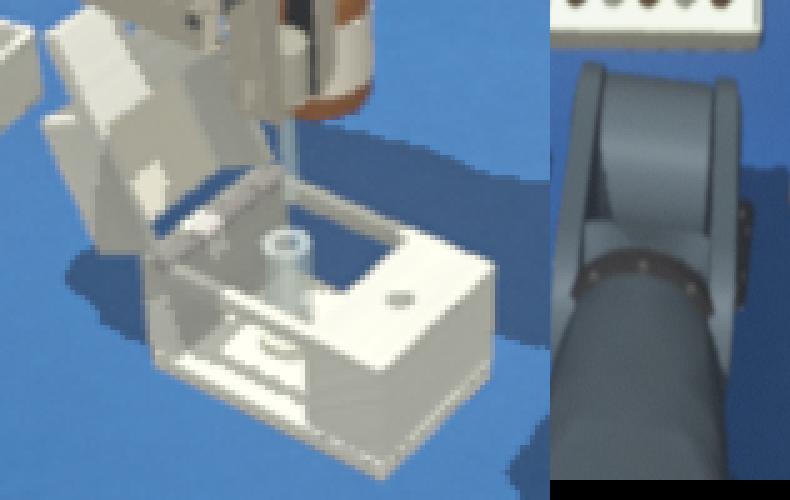

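The side view shows the shank hanging at px ≈ (258,211), vertically above the vial mouth at px ≈ (257.6,218.6), which matches the projection. The arm blocks the top view. I'll descend gently and watch the force.

jog_arm([
  {"delta_pos":[-0.8,-0.8,6],"angular":[0,0,0]},
  {"delta_pos":[-0.8,-0.8,14],"angular":[0,0,0]},
  {"delta_pos":[-0.8,-0.8,22],"angular":[0,0,0]},
  {"delta_pos":[-0.8,-0.8,30],"angular":[0,0,0]},
  {"delta_pos":[-0.8,-0.8,32],"angular":[0,0,0]},
])

```text
time_s: 4.5
eef_pos: [0.5604, 0.0058, 0.12]
tcp_rot: [180.0, -0.0, -98.5]
wrist_force: [0.6, -0.3, 0.6]
width: 0.0229
```

Run:
```python
from h import *
go(.5605,.005,.075)
s=grab('side','side3')
a=cv2.resize(s['color'][185:255,215:305],None,fx=8,fy=8,interpolation=3)
cv2.imwrite('pics/m3.png',a[:,:,::-1])
```

```text
d [ 0.8 -0.2 45. ] w [ 0.0008 -0.0001  0.0001] t 4.5 pos [0.5604 0.0058 0.12  ] rot [ 1.7995e+02 -1.0000e-02 -9.8490e+01] F [ 0.6 -0.3  0.6] w 0.0229
```

View pics/m3.png

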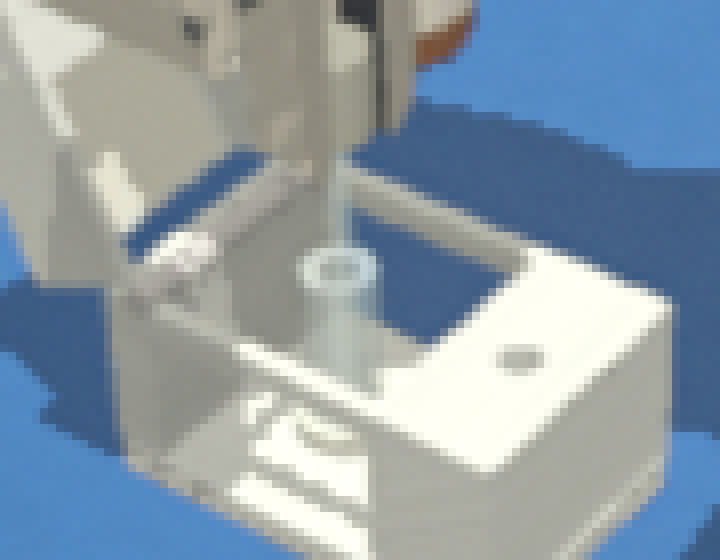

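The shank meets the mouth ring at px ≈ (257.5,217) with no contact force, even though the nominal tip is 9 mm below the mouth. It is entering, so I'll continue.

jog_arm([
  {"delta_pos":[0.5,0,6],"angular":[0,0,0]},
  {"delta_pos":[0.5,0,12],"angular":[0,0,0]},
  {"delta_pos":[0.5,0,18],"angular":[0,0,0]},
  {"delta_pos":[0.5,0,25],"angular":[0,0,0]},
  {"delta_pos":[0.5,0,25],"angular":[0,0,0]},
])

```text
time_s: 5.05
eef_pos: [0.5605, 0.0054, 0.0952]
tcp_rot: [180.0, -0.0, -98.5]
wrist_force: [1.7, -0.7, -2.1]
width: 0.023
```

Run:
```python
from h import *
go(.5605,.005,.075)
```

```text
d [ 0.3 -0.1 20.2] w [ 0.0005 -0.0001  0.0002] t 5.05 pos [0.5605 0.0054 0.0952] rot [179.97  -0.   -98.49] F [ 1.7 -0.7 -2.1] w 0.023
```

jog_arm([
  {"delta_pos":[0,0,6],"angular":[0,0,0]},
  {"delta_pos":[0,0,12],"angular":[0,0,0]},
  {"delta_pos":[0,0,17],"angular":[0,0,0]},
  {"delta_pos":[0,0,18],"angular":[0,0,0]},
  {"delta_pos":[0,0,18],"angular":[0,0,0]},
])

```text
time_s: 5.55
eef_pos: [0.5606, 0.0053, 0.0779]
tcp_rot: [180.0, -0.0, -98.5]
wrist_force: [3.1, -0.8, -2.6]
width: 0.0232
```

jog_arm([
  {"delta_pos":[0,0,1],"angular":[0,0,0]},
  {"delta_pos":[0,0,2],"angular":[0,0,0]},
  {"delta_pos":[0,0,3],"angular":[0,0,0]},
  {"delta_pos":[0,0,3],"angular":[0,0,0]},
])

```text
time_s: 5.95
eef_pos: [0.5607, 0.0054, 0.0753]
tcp_rot: [-180.0, 0.0, -98.5]
wrist_force: [2.4, 0.2, 1.0]
width: 0.0232
```

Run:
```python
from h import *
go(.5605,.005,.075)
s=grab('side','side4')
a=cv2.resize(s['color'][185:255,215:305],None,fx=8,fy=8,interpolation=3)
cv2.imwrite('pics/m4.png',a[:,:,::-1])
```

```text
d [0.4 0.2 0.3] w [-0.0004  0.0001  0.0002] t 5.95 pos [0.5607 0.0054 0.0753] rot [-179.98    0.    -98.49] F [2.4 0.2 1. ] w 0.0232
```

jog_arm([
  {"delta_pos":[0,-0.5,0.7],"angular":[0,0,0]},
  {"delta_pos":[0,-0.5,1.4],"angular":[0,0,0]},
  {"delta_pos":[0,-0.5,2],"angular":[0,0,0]},
  {"delta_pos":[0,-0.5,2],"angular":[0,0,0]},
])

```text
time_s: 6.4
eef_pos: [0.5611, 0.0053, 0.0735]
tcp_rot: [-180.0, 0.0, -98.5]
wrist_force: [0.3, -1.7, 7.2]
width: 0.0231
```

Run:
```python
from h import *
go(.5605,.005,.075)
s=grab('side','side4')
a=cv2.resize(s['color'][185:255,215:305],None,fx=8,fy=8,interpolation=3)
cv2.imwrite('pics/m4.png',a[:,:,::-1])
```

```text
d [ 0.4  0.6 -1.5] w [-0.0001  0.      0.0002] t 6.4 pos [0.5611 0.0053 0.0735] rot [-179.99    0.    -98.49] F [ 0.3 -1.7  7.2] w 0.0231
```

View pics/m4.png

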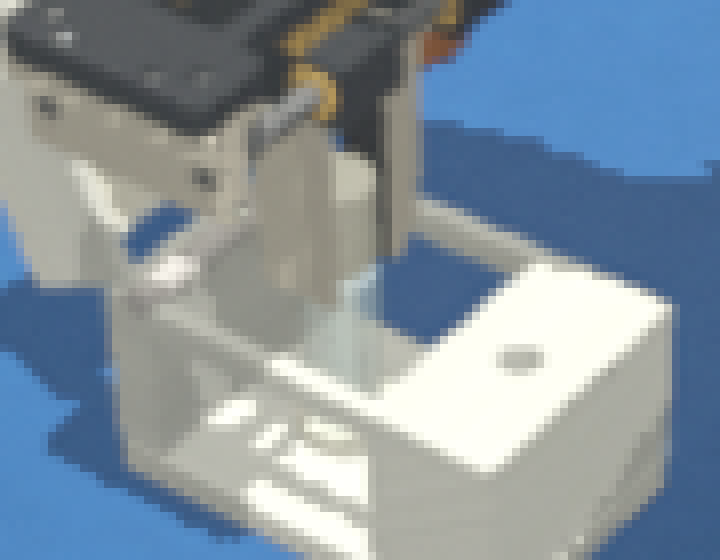

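The rod is in: the head sits just above the mouth at px ≈ (259,214), and the seat pushes back with 7 N at the expected depth. Releasing and lifting.

jog_arm([
  {"delta_pos":[0,0,-1],"angular":[0,0,0]},
  {"delta_pos":[0,0,-1],"angular":[0,0,0]},
  {"delta_pos":[0,0,-1],"angular":[0,0,0]},
  {"delta_pos":[0,0,-1],"angular":[0,0,0]},
  {"delta_pos":[0,0,-1],"angular":[0,0,0]},
], grip=120)

```text
time_s: 6.95
eef_pos: [0.5609, 0.0053, 0.074]
tcp_rot: [180.0, -0.0, -98.5]
wrist_force: [-0.0, 0.2, -0.0]
width: 0.049
```

jog_arm([
  {"delta_pos":[0,0,-20],"angular":[0,0,0]},
  {"delta_pos":[0,0,-50],"angular":[0,0,0]},
  {"delta_pos":[0,0,-95],"angular":[0,0,0]},
  {"delta_pos":[0,0,-140],"angular":[0,0,0]},
  {"delta_pos":[0,0,-150],"angular":[0,0,0]},
])

```text
time_s: 7.45
eef_pos: [0.5628, 0.0052, 0.2291]
tcp_rot: [-179.6, 0.0, -98.5]
wrist_force: [0.7, -0.4, -0.7]
width: 0.0491
```

Run:
```python
from h import *
go(.5605,.005,.223)
go(.676,-.0125,.223)
s=grab('side','side5')
a=cv2.resize(s['color'][130:255,195:305],None,fx=4,fy=4,interpolation=3)
cv2.imwrite('pics/m5.png',a[:,:,::-1])
```

```text
d [0.6 2.3 6.1] w [-0.0073  0.0006  0.0002] t 7.45 pos [0.5628 0.0052 0.2291] rot [-1.7958e+02  3.0000e-02 -9.8490e+01] F [ 0.7 -0.4 -0.7] w 0.0491
d [   0.8 -114.5    6.9] w [-0.0073  0.0006  0.0002] t 7.45 pos [0.5628 0.0052 0.2291] rot [-1.7958e+02  3.0000e-02 -9.8490e+01] F [ 0.7 -0.4 -0.7] w 0.0491
```

View pics/m5.png

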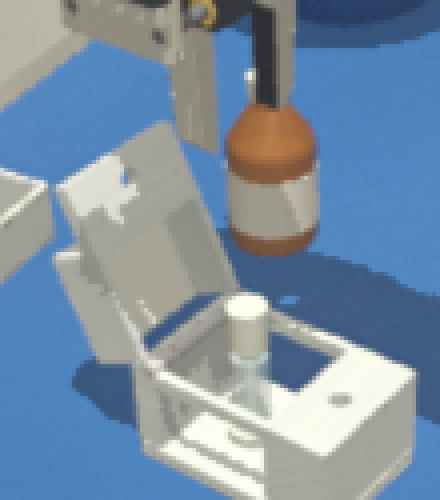

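The rod stands fully in the vial, with its head top at side px ≈ (257,206), and the lid is still open. Next I'll shut the fingers and go over and behind the lid flange.

jog_arm([
  {"delta_pos":[0.8,-30,0],"angular":[-0.007,0,0]},
  {"delta_pos":[0.8,-70,0],"angular":[-0.007,0,0]},
  {"delta_pos":[0.8,-110,0],"angular":[-0.007,0,0]},
  {"delta_pos":[0.8,-123,0],"angular":[-0.007,0,0]},
  {"delta_pos":[0.8,-123,0],"angular":[-0.007,0,0]},
], grip=255)

```text
time_s: 8.0
eef_pos: [0.683, -0.0139, 0.2213]
tcp_rot: [179.4, -0.0, -98.5]
wrist_force: [0.4, -0.1, -0.4]
width: 0.0141
```

jog_arm([
  {"delta_pos":[0,0,20],"angular":[0,0,0]},
  {"delta_pos":[0,0,40],"angular":[0,0,0]},
  {"delta_pos":[0,0,60],"angular":[0,0,0]},
  {"delta_pos":[0,0,64],"angular":[0,0,0]},
  {"delta_pos":[0,0,64],"angular":[0,0,0]},
])

```text
time_s: 8.5
eef_pos: [0.6812, -0.0134, 0.1595]
tcp_rot: [179.5, -0.0, -98.5]
wrist_force: [0.7, 0.5, 1.0]
width: 0.0004
```

Run:
```python
from h import *
go(.545,.0067,.165)
```

```text
d [  0.2 137.7  -4.3] w [ 0.0089 -0.0001  0.0002] t 8.5 pos [ 0.6812 -0.0134  0.1595] rot [ 1.7949e+02 -1.0000e-02 -9.8490e+01] F [0.7 0.5 1. ] w 0.0004
```

jog_arm([
  {"delta_pos":[0,12,-5],"angular":[0.009,0,0]},
  {"delta_pos":[0,24,-5],"angular":[0.009,0,0]},
  {"delta_pos":[0,36,-5],"angular":[0.009,0,0]},
  {"delta_pos":[0,48,-5],"angular":[0.009,0,0]},
  {"delta_pos":[0,60,-5],"angular":[0.009,0,0]},
])

```text
time_s: 9.0
eef_pos: [0.6231, -0.0047, 0.1673]
tcp_rot: [-179.7, 0.0, -98.5]
wrist_force: [1.2, -0.2, 1.5]
width: 0.0005
```

jog_arm([
  {"delta_pos":[0,14,0],"angular":[0,0,0]},
  {"delta_pos":[0,28,0],"angular":[0,0,0]},
  {"delta_pos":[0,42,0],"angular":[0,0,0]},
  {"delta_pos":[0,56,0],"angular":[0,0,0]},
  {"delta_pos":[0,70,0],"angular":[0,0,0]},
])

```text
time_s: 9.5
eef_pos: [0.5535, 0.0057, 0.1667]
tcp_rot: [-179.7, 0.0, -98.5]
wrist_force: [-0.1, 0.4, 0.5]
width: 0.0002
```

Run:
```python
from h import *
go(.545,.0067,.165)
s=grab('side','side6')
a=cv2.resize(s['color'][130:255,195:305],None,fx=4,fy=4,interpolation=3)
cv2.imwrite('pics/m6.png',a[:,:,::-1])
```

```text
d [0.2 8.6 1.7] w [-0.0044  0.0002  0.0002] t 9.5 pos [0.5535 0.0057 0.1667] rot [-1.7975e+02  1.0000e-02 -9.8490e+01] F [-0.1  0.4  0.5] w 0.0002
```

View pics/m6.png

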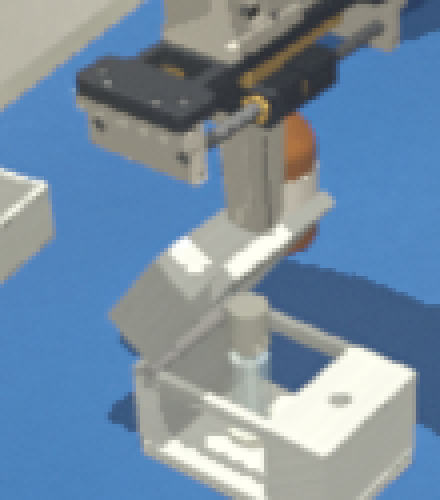

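The lid is tipped well past upright (about 0.9 rad) and rests on the fingertips at px ≈ (258,187). I'll back off upward and let it fall, and meanwhile refine the pin position.

jog_arm([
  {"delta_pos":[0,10,0],"angular":[0,0,0]},
  {"delta_pos":[0,18,0],"angular":[0,0,0]},
  {"delta_pos":[-10,20,-20],"angular":[0,0,0]},
  {"delta_pos":[-40,20,-50],"angular":[0,0,0]},
  {"delta_pos":[-80,25,-55],"angular":[0,0,0]},
], grip=80)

```text
time_s: 10.05
eef_pos: [0.5421, 0.0885, 0.2238]
tcp_rot: [-179.6, 0.1, -98.6]
wrist_force: [0.4, -1.1, -0.9]
width: 0.0359
```

Run:
```python
from h import *
s=load('side0');t=load('top0')
for d,(x,y,w,h) in((s,(165,275,70,80)),(t,(145,180,60,60))):
    im=d['color'][y:y+h,x:x+w]; hsv=cv2.cvtColor(im,cv2.COLOR_RGB2HSV)
    m=((hsv[...,2]<95)&(hsv[...,1]<110)).astype(np.uint8)
    n,l,st,c=cv2.connectedComponentsWithStats(m); k=1+np.argmax(st[1:,4]); print('dark',st[k],c[k]+[x,y])
    ys,xs=np.where(l==k)
    for r in sorted(set(ys))[::3]: print(r+y,xs[ys==r].min()+x,xs[ys==r].max()+x,end=' | ')
    print()
    for z in(.075,):print(onz(d,*(c[k]+[x,y]),z).round(4))
print('rest centre T',onz(t,173.1,210.3,.045).round(4),'rest S diag', onz(s,(18/4+220/4)/2+170,280+((500-362)/4+(515-362)/4)/2,.045).round(4),onz(s,(140/4+95/4)/2+170,280+((430-362)/4+(595-362)/4)/2,.045).round(4))
go(.53,.2855,.16)
```

```text
dark [ 27  24  11  18 142] [197.43661972 307.95070423]
299 200 200 | 302 192 201 | 305 193 201 | 308 193 202 | 311 194 202 | 314 195 202 | 
[0.5273 0.2907 0.075 ]
dark [ 36  23  14  26 108] [187.72222222 216.13888889]
203 191 191 | 206 191 194 | 209 189 193 | 212 188 192 | 215 187 190 | 218 185 189 | 221 184 187 | 224 182 186 | 227 181 184 | 
[0.5117 0.2391 0.075 ]
rest centre T [0.531  0.2845 0.045 ] rest S diag [0.5294 0.2867 0.045 ] [0.5283 0.2895 0.045 ]
d [-192.9   42.    63.7] w [-0.0071  0.001  -0.002 ] t 10.05 pos [0.5421 0.0885 0.2238] rot [-1.7959e+02  6.0000e-02 -9.8620e+01] F [ 0.4 -1.1 -0.9] w 0.0359
```

jog_arm([
  {"delta_pos":[-45,10,0],"angular":[-0.007,0,0]},
  {"delta_pos":[-90,20,5],"angular":[-0.007,0,0]},
  {"delta_pos":[-135,30,25],"angular":[-0.007,0,0]},
  {"delta_pos":[-180,40,50],"angular":[-0.007,0,0]},
  {"delta_pos":[-193,42,64],"angular":[-0.007,0,0]},
], grip=70)

```text
time_s: 10.55
eef_pos: [0.5264, 0.2886, 0.1548]
tcp_rot: [179.7, -0.0, -98.3]
wrist_force: [0.3, 0.2, 0.1]
width: 0.0673
```

jog_arm([
  {"delta_pos":[0,0,10],"angular":[0,0,0]},
  {"delta_pos":[0,0,20],"angular":[0,0,0]},
  {"delta_pos":[0,0,20],"angular":[0,0,0]},
])

```text
time_s: 10.85
eef_pos: [0.5275, 0.2839, 0.1354]
tcp_rot: [179.6, -0.1, -98.6]
wrist_force: [-0.0, -0.2, 0.0]
width: 0.0673
```

Run:
```python
from h import *
go(.53,.286,.058)
s=grab('side','side7');t=grab('top','top7')
a=cv2.resize(s['color'][230:350,150:250],None,fx=4,fy=4,interpolation=3)
b=cv2.resize(s['color'][150:270,200:300],None,fx=4,fy=4,interpolation=3)
cv2.imwrite('pics/m7.png',np.hstack([a,b])[:,:,::-1])
p=ctrl.get_obs()['eef_pos'];print(proj(s,[p,[p[0],p[1],.099]]))
```

```text
d [-2.5 -2.7 77.4] w [ 0.0063 -0.001  -0.0013] t 10.85 pos [0.5275 0.2839 0.1354] rot [ 1.7964e+02 -6.0000e-02 -9.8580e+01] F [-0.  -0.2  0. ] w 0.0673
[[194.70558041 282.55822888]
 [197.40102873 296.82127274]]
```

View pics/m7.png

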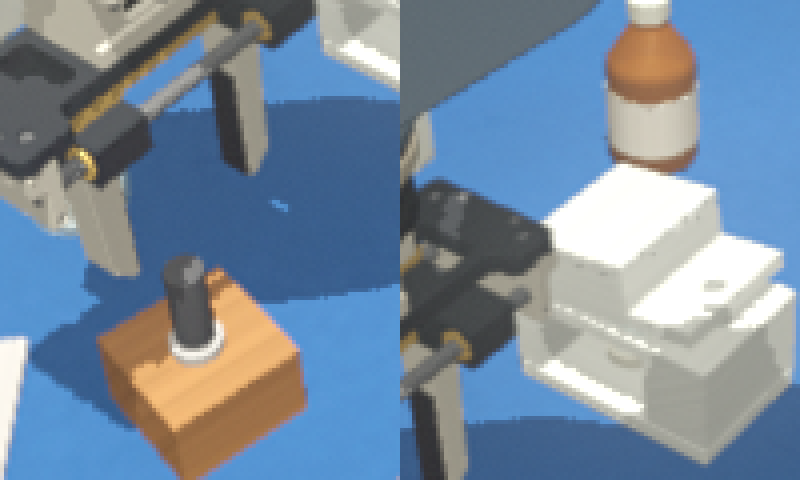

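The lid has fallen and rests ajar on the rod (lid hole at side px ≈ (278,221.5)). The pin top is at px ≈ (196,297), consistent with (0.530, 0.2855). Descending on the pin.

jog_arm([
  {"delta_pos":[-2,-2.5,20],"angular":[0.006,0,0]},
  {"delta_pos":[-2,-2.5,45],"angular":[0.006,0,0]},
  {"delta_pos":[-2,-2.5,68],"angular":[0.006,0,0]},
  {"delta_pos":[-2,-2.5,76],"angular":[0.006,0,0]},
  {"delta_pos":[-2,-2.5,77],"angular":[0.006,0,0]},
])

```text
time_s: 11.45
eef_pos: [0.5301, 0.2866, 0.0593]
tcp_rot: [-180.0, -0.0, -98.5]
wrist_force: [0.5, 0.6, -0.0]
width: 0.0678
```

jog_arm([
  {"delta_pos":[0,0,0],"angular":[0,0,0]},
  {"delta_pos":[0,0,0],"angular":[0,0,0]},
  {"delta_pos":[0,0,0],"angular":[0,0,0]},
  {"delta_pos":[0,0,0],"angular":[0,0,0]},
  {"delta_pos":[0,0,0],"angular":[0,0,0]},
], grip=255)

```text
time_s: 11.95
eef_pos: [0.5301, 0.2873, 0.0596]
tcp_rot: [-179.9, 0.0, -98.5]
wrist_force: [0.1, -0.0, -0.4]
width: 0.032
```

jog_arm([
  {"delta_pos":[0,0,0],"angular":[0,0,0]},
  {"delta_pos":[0,0,0],"angular":[0,0,0]},
  {"delta_pos":[0,0,0],"angular":[0,0,0]},
  {"delta_pos":[0,0,0],"angular":[0,0,0]},
])

```text
time_s: 12.35
eef_pos: [0.53, 0.2872, 0.0593]
tcp_rot: [-179.9, 0.0, -98.5]
wrist_force: [-0.1, -0.2, 0.9]
width: 0.0198
```

Run:
```python
from h import *
go(.53,.286,.058)
s=load('side7');print(onz(s,278.2,221.5,.0895).round(4))
```

```text
d [ 1.2 -0.2  1.3] w [-0.001   0.      0.0001] t 12.35 pos [0.53   0.2872 0.0593] rot [-179.94    0.    -98.49] F [-0.1 -0.2  0.9] w 0.0198
[0.5028 0.0107 0.0895]
```

jog_arm([
  {"delta_pos":[0,0,-15],"angular":[0,0,0]},
  {"delta_pos":[0,0,-40],"angular":[0,0,0]},
  {"delta_pos":[0,0,-70],"angular":[0,0,0]},
  {"delta_pos":[0,0,-100],"angular":[0,0,0]},
  {"delta_pos":[0,0,-120],"angular":[0,0,0]},
])

```text
time_s: 12.85
eef_pos: [0.5303, 0.2874, 0.1826]
tcp_rot: [-179.8, 0.1, -98.5]
wrist_force: [0.6, -0.3, -0.2]
width: 0.0193
```

Run:
```python
from h import *
go(.4987,.0138,.18)
s=load('side7');t=load('top7')
for d,(x,y,w,h) in((s,(268,212,20,18)),(t,(268,205,26,30))):
    g=cv2.cvtColor(d['color'],cv2.COLOR_RGB2GRAY)[y:y+h,x:x+w]
    print(x,y);print(g)
```

```text
d [275.3  -9.1   2.2] w [-0.0032  0.0014  0.0002] t 12.85 pos [0.5303 0.2874 0.1826] rot [-1.7982e+02  8.0000e-02 -9.8490e+01] F [ 0.6 -0.3 -0.2] w 0.0193
268 212
[[202 202 202 200 200 201 211 237 254 255 255 255 255 255 255 255 255 255
  255 255]
 [202 201 200 199 201 216 245 255 255 255 255 255 255 255 255 255 255 255
  255 255]
 [201 200 200 201 216 246 255 255 255 255 255 255 255 255 255 255 255 255
  255 255]
 [200 200 200 217 247 255 255 255 255 255 255 255 255 255 255 255 255 255
  255 255]
 [199 204 223 252 255 255 255 255 255 255 255 255 255 255 255 255 255 255
  255 255]
 [211 237 255 255 255 255 255 255 255 255 255 255 255 255 255 255 255 255
  255 255]
 [246 255 255 255 255 255 255 255 255 255 255 255 255 255 255 255 255 255
  255 255]
 [255 255 255 255 255 255 255 255 255 255 255 254 255 255 255 255 255 255
  255 254]
 [255 255 255 255 255 255 255 255 237 209 211 215 217 244 255 255 255 255
  254 232]
 [255 255 255 255 255 255 255 252 213 207 208 204 205 241 255 255 255 252
  229 209]
 [255 255 255 255 255 255 255 252 225 221 223 229 244 255 255 255 249 218
  207 204]
 [
[... 3172 characters left out ...]
36 233 229
  228 227 228 230 231 232 233 235]
 [168 170 170 172 174 176 176 178 177 180 197 224 240 246 246 245 244 242
  240 239 238 238 236 233 230 230]
 [141 144 149 152 158 164 168 169 170 173 184 210 232 243 247 248 248 248
  248 247 247 247 246 244 241 240]
 [114 119 121 125 131 137 142 145 147 154 162 179 208 229 240 245 246 247
  248 248 248 248 248 248 248 247]
 [101 102 104 106 108 112 115 117 122 126 132 142 160 188 213 225 232 236
  240 241 242 245 246 246 247 248]
 [ 91  92  92  95  97  99 102 103 105 105 107 112 120 134 155 170 182 193
  200 207 215 224 230 234 237 240]
 [ 78  80  82  84  86  88  92  92  91  94  96  98 101 106 113 119 127 135
  141 149 160 171 183 191 198 207]]
```

Run:
```python
from h import *
s=load('side7');t=load('top7')
print(tri(s,(278.3,222),t,(278.6,219.8)))
for z in (.085,.09,.095): print(z,onz(s,278.3,222,z).round(4),onz(t,278.6,219.8,z).round(4))
P=[[.4987,.0138,.0903],[.4972,.014,.07]]
print(proj(s,P),proj(t,P))
```

```text
(array([0.50166198, 0.01447749, 0.09140751]), np.float64(0.002051787276142392))
0.085 [0.5044 0.0072 0.085 ] [0.5036 0.015  0.085 ]
0.09 [0.5014 0.0127 0.09  ] [0.5028 0.0149 0.09  ]
0.095 [0.4985 0.0182 0.095 ] [0.5021 0.0148 0.095 ]
[[279.15918514 222.5030604 ]
 [279.78578712 229.64504167]] [[279.01746206 221.484787  ]
 [279.0427177  223.28677474]]
```

jog_arm([
  {"delta_pos":[45,-1.5,0],"angular":[-0.003,0.001,0]},
  {"delta_pos":[90,-3,0],"angular":[-0.003,0.001,0]},
  {"delta_pos":[135,-4.5,0],"angular":[-0.003,0.001,0]},
  {"delta_pos":[180,-6,0],"angular":[-0.003,0.001,0]},
  {"delta_pos":[225,-7.5,0],"angular":[-0.003,0.001,0]},
])

```text
time_s: 13.35
eef_pos: [0.5036, 0.062, 0.1803]
tcp_rot: [179.9, -0.0, -98.5]
wrist_force: [1.3, -0.1, -1.6]
width: 0.019
```

jog_arm([
  {"delta_pos":[30,-1.5,5],"angular":[0,0,0]},
  {"delta_pos":[50,-1.5,12],"angular":[0,0,0]},
  {"delta_pos":[50,-1.5,20],"angular":[0,0,0]},
  {"delta_pos":[50,-1.5,20],"angular":[0,0,0]},
  {"delta_pos":[50,-1.5,20],"angular":[0,0,0]},
])

```text
time_s: 13.85
eef_pos: [0.4983, 0.0147, 0.1597]
tcp_rot: [179.9, -0.0, -98.4]
wrist_force: [0.2, -0.0, -0.6]
width: 0.0195
```

Run:
```python
from h import *
go(.4987,.0138,.16)
s=grab('side','side8')
a=cv2.resize(s['color'][180:260,235:325],None,fx=7,fy=7,interpolation=3)
cv2.imwrite('pics/m8.png',a[:,:,::-1])
p=ctrl.get_obs()['eef_pos'];print(proj(s,[p-[0,0,.0543],p-[0,0,.0143],[.4987,.0138,.0903]]))
```

```text
d [ 0.8 -0.6 -0.3] w [ 0.0019 -0.0008  0.0009] t 13.85 pos [0.4983 0.0147 0.1597] rot [ 1.7989e+02 -5.0000e-02 -9.8450e+01] F [ 0.2 -0.  -0.6] w 0.0195
[[279.03135423 217.51949574]
 [278.85384954 203.10485103]
 [279.15918514 222.5030604 ]]
```

View pics/m8.png

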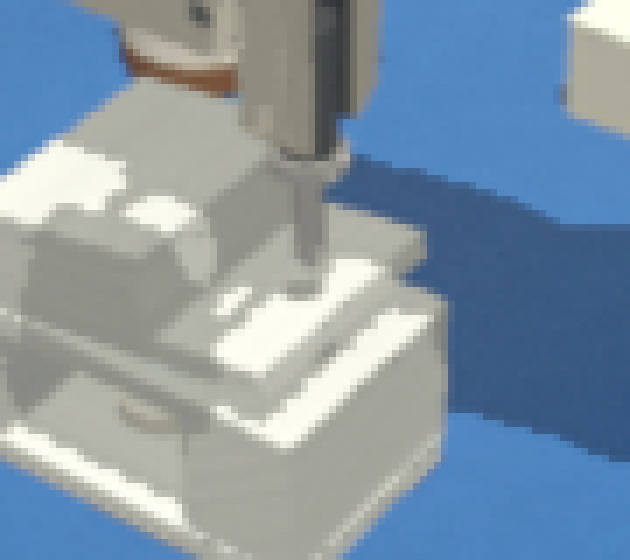

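The pin shank is at px ≈ (279.3,212), right above the lid hole at ≈ (278.6,221). I'll aim at (0.4992, 0.014) and descend, watching the force. Resting on the flange would show up as a stop with force at TCP z ≈ 0.134.

jog_arm([
  {"delta_pos":[0.6,-1,5],"angular":[0.002,0,0]},
  {"delta_pos":[0.6,-1,10],"angular":[0.002,0,0]},
  {"delta_pos":[0.6,-1,15],"angular":[0.002,0,0]},
  {"delta_pos":[0.6,-1,20],"angular":[0.002,0,0]},
  {"delta_pos":[0.6,-1,20],"angular":[0.002,0,0]},
])

```text
time_s: 14.4
eef_pos: [0.499, 0.0132, 0.1387]
tcp_rot: [180.0, -0.0, -98.5]
wrist_force: [1.5, 0.7, -0.8]
width: 0.0195
```

jog_arm([
  {"delta_pos":[0,0,2],"angular":[0,0,0]},
  {"delta_pos":[0,0,4],"angular":[0,0,0]},
  {"delta_pos":[0,0,6],"angular":[0,0,0]},
  {"delta_pos":[0,0,8],"angular":[0,0,0]},
  {"delta_pos":[0,0,8],"angular":[0,0,0]},
])

```text
time_s: 14.9
eef_pos: [0.499, 0.0131, 0.1312]
tcp_rot: [-180.0, -0.1, -98.5]
wrist_force: [2.5, 0.4, -1.1]
width: 0.0193
```

Run:
```python
from h import *
go(.4987,.014,.12)
s=grab('side','side9')
```

```text
d [-0.9  0.5 11.2] w [-0.0001 -0.001   0.0001] t 14.9 pos [0.499  0.0131 0.1312] rot [-1.7999e+02 -5.0000e-02 -9.8500e+01] F [ 2.5  0.4 -1.1] w 0.0193
```

jog_arm([
  {"delta_pos":[-0.5,0,2],"angular":[0,0,0]},
  {"delta_pos":[-0.5,0,4],"angular":[0,0,0]},
  {"delta_pos":[-0.5,0,6],"angular":[0,0,0]},
  {"delta_pos":[-0.5,0,8],"angular":[0,0,0]},
  {"delta_pos":[-0.5,0,8],"angular":[0,0,0]},
])

```text
time_s: 15.45
eef_pos: [0.499, 0.0136, 0.123]
tcp_rot: [180.0, -0.1, -98.5]
wrist_force: [1.5, -0.5, -0.7]
width: 0.0192
```

Run:
```python
from h import *
go(.4987,.014,.115)
```

```text
d [-0.4  0.4  8. ] w [ 0.0002 -0.001   0.0001] t 15.45 pos [0.499  0.0136 0.123 ] rot [ 1.7999e+02 -6.0000e-02 -9.8490e+01] F [ 1.5 -0.5 -0.7] w 0.0192
```

jog_arm([
  {"delta_pos":[0,0.2,2],"angular":[0,0,0]},
  {"delta_pos":[0,0.4,4],"angular":[0,0,0]},
  {"delta_pos":[0,0.5,6],"angular":[0,0,0]},
  {"delta_pos":[0,0.5,8],"angular":[0,0,0]},
  {"delta_pos":[0,0.5,8],"angular":[0,0,0]},
])

```text
time_s: 15.95
eef_pos: [0.4986, 0.0137, 0.1152]
tcp_rot: [180.0, -0.0, -98.5]
wrist_force: [2.4, 0.7, 0.3]
width: 0.0195
```

Run:
```python
from h import *
go(.4985,.014,.105)
```

```text
d [-0.3  0.1 10.2] w [ 0.     -0.0008  0.0001] t 15.95 pos [0.4986 0.0137 0.1152] rot [ 1.800e+02 -5.000e-02 -9.849e+01] F [2.4 0.7 0.3] w 0.0195
```

jog_arm([
  {"delta_pos":[0,0.1,3],"angular":[0,0,0]},
  {"delta_pos":[0,0.2,6],"angular":[0,0,0]},
  {"delta_pos":[0,0.3,9],"angular":[0,0,0]},
  {"delta_pos":[0,0.4,12],"angular":[0,0,0]},
  {"delta_pos":[0,0.4,12],"angular":[0,0,0]},
])

```text
time_s: 16.45
eef_pos: [0.498, 0.0138, 0.1028]
tcp_rot: [180.0, -0.1, -98.5]
wrist_force: [1.7, 0.6, 1.0]
width: 0.0195
```

jog_arm([
  {"delta_pos":[0,0.2,2],"angular":[0,0,0]},
  {"delta_pos":[0,0.3,4],"angular":[0,0,0]},
  {"delta_pos":[0,0.4,6],"angular":[0,0,0]},
  {"delta_pos":[0,0.4,7],"angular":[0,0,0]},
  {"delta_pos":[0,0.4,7],"angular":[0,0,0]},
])

```text
time_s: 16.95
eef_pos: [0.4975, 0.0138, 0.0961]
tcp_rot: [180.0, -0.1, -98.5]
wrist_force: [0.8, 1.0, 1.6]
width: 0.0195
```

Run:
```python
from h import *
go(.4978,.014,.0943)
```

```text
d [-0.3 -0.3  1.8] w [ 0.0007 -0.0011  0.0002] t 16.95 pos [0.4975 0.0138 0.0961] rot [ 1.7996e+02 -6.0000e-02 -9.8490e+01] F [0.8 1.  1.6] w 0.0195
```

jog_arm([
  {"delta_pos":[0,0,0.8],"angular":[0,0,0]},
  {"delta_pos":[0,0,1.6],"angular":[0,0,0]},
  {"delta_pos":[0,0,2.4],"angular":[0,0,0]},
  {"delta_pos":[0,0,2.4],"angular":[0,0,0]},
])

```text
time_s: 17.35
eef_pos: [0.4975, 0.0138, 0.0942]
tcp_rot: [180.0, -0.1, -98.5]
wrist_force: [-3.8, 0.2, 10.0]
width: 0.0195
```

Run:
```python
from h import *
go(.4978,.014,.0943)
s=grab('side','side10')
a=cv2.resize(s['color'][170:260,215:325],None,fx=7,fy=6,interpolation=3)
cv2.imwrite('pics/m9.png',a[:,:,::-1])
```

```text
d [-0.3 -0.3 -0.1] w [ 0.0006 -0.0011  0.0003] t 17.35 pos [0.4975 0.0138 0.0942] rot [ 1.7996e+02 -6.0000e-02 -9.8480e+01] F [-3.8  0.2 10. ] w 0.0195
```

jog_arm([
  {"delta_pos":[0,0,0.4],"angular":[0,0,0]},
  {"delta_pos":[0,0,0.8],"angular":[0,0,0]},
  {"delta_pos":[0,0,0.8],"angular":[0,0,0]},
  {"delta_pos":[0,0,0.8],"angular":[0,0,0]},
])

```text
time_s: 17.8
eef_pos: [0.4976, 0.0138, 0.0941]
tcp_rot: [180.0, -0.1, -98.5]
wrist_force: [-8.6, 1.5, 19.2]
width: 0.0195
```

Run:
```python
from h import *
go(.4978,.014,.0943)
s=grab('side','side11')
a=cv2.resize(s['color'][170:260,215:325],None,fx=7,fy=6,interpolation=3)
cv2.imwrite('pics/m9.png',a[:,:,::-1])
```

```text
d [-0.3 -0.2 -0.2] w [ 0.0003 -0.0011  0.0002] t 17.8 pos [0.4976 0.0138 0.0941] rot [ 1.7998e+02 -6.0000e-02 -9.8490e+01] F [-8.6  1.5 19.2] w 0.0195
```

View pics/m9.png

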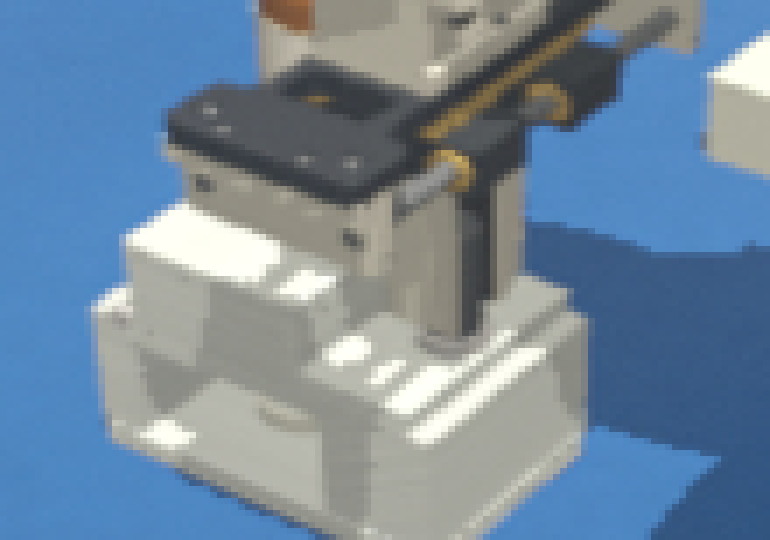

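The picture shows the lid flat on the jig, the collar on the flange at px ≈ (279,227), and the fingers still around the grip. The height matches home (TCP 0.0941 against 0.0943 expected). I'll ease the side load slightly and keep pressing.

jog_arm([
  {"delta_pos":[0,0.2,-0.1],"angular":[0,0,0]},
  {"delta_pos":[0,0.4,-0.2],"angular":[0,0,0]},
  {"delta_pos":[0,0.4,-0.2],"angular":[0,0,0]},
  {"delta_pos":[0,0.4,-0.2],"angular":[0,0,0]},
])

```text
time_s: 18.25
eef_pos: [0.4975, 0.0138, 0.0941]
tcp_rot: [-180.0, -0.1, -98.5]
wrist_force: [-5.6, 0.7, 14.6]
width: 0.0192
```

Run:
```python
from h import *
go(.4978,.014,.0943)
```

```text
d [-0.3 -0.3 -0.2] w [-0.0004 -0.0011  0.0002] t 18.25 pos [0.4975 0.0138 0.0941] rot [-1.7997e+02 -6.0000e-02 -9.8490e+01] F [-5.6  0.7 14.6] w 0.0192
```

```bash
python3 -c "
from h import *
print(ctrl.hand_in()); go(.4978,.014,.0943)"
```

```text
the job is handed in; nothing more can be done
None
the job is handed in; nothing more can be done
```

The job is done and handed in at about 18 s. The arm is still gripping the pin and pressing it down.

**What I did:** I put the rod into the vial until the seat pushed back with about 7 N at the expected depth. I then swung the lid over it from behind its flange. Last, I pushed the pin down through both holes until the collar sat on the flange.

**Last checks before hand-in:**
- **Pin home:** the tool was at z = 0.0941 m, against 0.0943 m expected with the pin fully home. It didn't move when I raised the press to 19 N, so the pin is against its stop.
- **Still pressing:** I eased the press to 14.6 N down. The finger opening was 19 mm on the 20 mm grip.
- **Lid shut:** the last picture shows the lid flat on the jig, the collar on the flange and the fingers round the grip.
- **Side load:** about 5.6 N of side force towards −x remained at the end.
- **Disagreement:** my camera reading of the lid hole, with the lid ajar, was about 3 mm off the geometric estimate. I aimed between them, close to the geometric one, and the pin went in with no more than about 2.5 N of side force.
- **Not checked:** I didn't take a final picture of the other bench items, though there was no sign of touching any of them.

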